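# Prop the cutlery chest open on its lid stay

## Task

The dried cutlery is to be put away later with both hands, so open the wooden cutlery chest and prop its lid: swing up the folded steel stay inside and let the lid come down on it, until the stay's black roller sits in the V catch under the lid and the lid stays open by itself. The lid sinks slowly when you let go of it, and the stay falls back unless it is held until the lid's weight is on it. Leave the fork and spoon lying in the chest, and the mug, pepper mill, salt shaker and garlic beside it, where they are.

Things in the scene. Friction and masses are not known exactly. Their poses are not given: they have to be found in the camera images.
- chest: Low brown wooden cutlery chest, fixed to the counter, 230 deep (x) x 300 wide (y) x 90 high, walls 10 thick, blue felt inside (floor at z 17, two felt partitions across the width at x -30 and +38, up to z 42). Origin: centre of its underside; x points from its front to its hinged rear, z up. It stands turned: its front faces mostly to the robot's left, the lid opens over to the right.
- lid (a joint): Lid angle in rad: 0 shut, grows as it opens, stop at 1.43, propped 0.87. No spring, heavily damped hinge (5.5 N m s/rad): the lid (0.5 kg, varies 20 %) resists fast lifting (about 15 N at the handle for 0.4 rad/s) and sinks when let go, slowly at first, then faster: 13 to 19 s from the stop to the propped angle. It can be raised again at any time.
- hinge (a point): Middle of the lid's hinge axis: along the chest's y, at chest x +113, z 90 mm. With the lid shut its underside is 1 mm above this level; the lid board is 11 thick, 309 wide and reaches 231 forward of the axis.
- handle (a point): Middle of the round steel bar of the bow handle on top of the lid: bar 10 in diameter, along the chest's y, free for 98 mm of its length, 33 from its centre to the lid's surface. With the lid shut it lies 190 in front of the hinge axis and 45 above it; it moves with the lid.
- stay (a joint): Stay angle in rad: 0 folded (lying level, pointing to the rear), grows as its roller end swings up towards the front, stop at 1.25. Nearly frictionless: it falls back to 0 when let go without load. Seated in the catch it reads 0.70. The catch gathers the roller when the stay is held between about 0.66 and 0.75; it can slip a little between the fingers while it is swung.
- stay_pivot (a point): Pivot of the stay, in a small steel clevis on the inside of the front wall: chest x -92, y -85 (the right side as seen from the front), z 64 mm. The pivot's axis is the chest's y.
- stay_mid (a point): Point on the centre line of the stay 75 from its pivot, a good place to hold it: flat steel bar 8 wide (chest y) and 9 high; 45 mm free to the right wall, more to the left.
- stay_tip (a point): Centre of the black roller at the free end of the stay: 10 in diameter, 26 long across the chest, 165 from the pivot. Until the lid is above about 1.05 rad the catch's cheeks are in the way of the swinging roller.
- catch (a point): Seat of the roller's centre in the V catch: steel catch under the lid, at the stay's y, 112 from the hinge axis and 9 below hinge level with the lid shut; moves with the lid. Its two cheeks slope 45 degrees, stand 30 apart at the mouth and reach 8 below this point. A lid at rest above 0.92 or below 0.84 rad means that the roller stands on a cheek's edge or beside the catch.
- fork: Steel fork 206 long lying in the rear compartment; origin centre of its underside.
- spoon: Steel spoon 201 long lying in the middle compartment; origin centre of its underside.
- mug: White mug with grey dots, 82 wide, 91 high, standing beside the chest; origin centre of its underside.
- pepper_mill: Dark wooden pepper mill, 58 wide, 170 high; origin centre of its underside.
- salt_shaker: Glass salt shaker, 44 wide, 90 high; origin centre of its underside.
- garlic: Garlic bulb, 60 wide, 59 high; origin centre of its underside.

How it is judged:
By the outcome, as a careful person would: the job done as asked, in the order asked, and still so for the second after the job is handed in, with the robot touching nothing.
It also fails if it takes over 72 s, if anything falls off the work surface, if the arm or the gripper's body presses on something with over 40 N, if the wrist force passes 120 N, or if a joint passes its speed limit or range.

## Robot

A 6-joint arm with a two-finger parallel gripper is mounted at the origin on a cart in front of the work surface, level with it; the furniture and walls round the work are solid. World frame = base frame: x ahead of the robot, y to its left, z up, the work surface at z = 0. Lengths are in m, angles in rad, forces in N, time in s.
With the tool pointing down it reaches from about 0.325 to 0.775 m from the base axis. Payload 5.5 kg.
Tool frame: the origin (TCP) lies between the finger pads; the fingertips stand 22 mm ahead of it and the grasp point (between the pads) lies 3 mm ahead of it; z points along the fingers, y is the line along which they close (so a half turn about z gives the same grasp; the last joint's range is limited). The gripper opens to 88 mm and grips with 3 to 60 N. Pads are 20 mm wide; open, the fingers measure 115 mm over their backs; the gripper's body (75 mm by 178 mm) begins 61 mm behind the grasp point.
Start: joints at [-1.379, 0.091, 1.231, -0, 1.82, -0.057], TCP at [0.148, -0.582, 0.245] pointing down, gripper open.
Joint ranges: [-2.87, 2.87], [-0.86, 2.18], [0.17, 2.46], [-1.51, 4.65], [0.06, 2.69], [-2.65, 2.65]. Speed limits (rad/s): [2.57, 2.57, 3.01, 3.14, 3.14, 3.14].

## Interface

Orientations are given as a 3x3 rotation matrix whose columns are the frame's x, y, z axes.
In Python, from station import manip gives the robot as it stands.
- The arm moves only by the shell command python3 shift.py FILE [OPENING] [FORCE], which reads ROWS from the file FILE. ROWS is a JSON list of rows, 1 to 8 of them, each an object with the fields pos (a list: dx, dy, dz in parts of the range, where 1.0 means 0.75 m), turn_vec (a list: a rotation vector rx, ry, rz in normalised numbers (1 is pi/2 rad)); a field left out counts as zero; each row is the pose to reach, as a shift and turn from the pose commanded when the command began, along the tool's axes at that moment; what a row does not reach only later rows make up. A row lasts 1/10 s, in which the tool goes at most 0.05 m and 0.15 rad, less where a joint would pass 70% of its speed; a pose out of reach is approached as far as the arm can. OPENING is the finger opening in m, set as the command begins (- or left out keeps the last). The fingers move at their own pace and stop on an object; FORCE is the grip in N (left out, the last holds). Time passes only in rows, so rows that do not move let the fingers close. It prints the time, the measured TCP pose, the force, the opening and the grip force at its end. A shift or turn number past 1, either way, is cut back to 1. Input that does not fit is refused with a message, and nothing moves.
- manip.get_obs(): the state, without advancing time (a new reading comes with each control period).
- manip.camera(name): name is "side" or "top" or "wrist"; returns a dict with "color" (400x640x3 uint8, red, green, blue), "fov_y" (degrees; the focal length in pixels is half the picture's height over the tangent of half this angle, whatever the lens; pixels are square), "cx", "cy" (the principal point, pixels), "eye" and "rotation" of the camera in the world; the wrist camera has in their place "tool_from_camera" (4x4, takes a point from camera to tool coordinates, whose origin is the TCP and whose axes are the flange's). Camera axes: x right, y down, z forward; pixel columns grow to the right and rows downward; lengths in m; the calibration is good to about 2 mm. A picture is of the moment at which its call begins: read the wrist's pose just before it. There is no depth.
- manip.finish_job(): hands the job in; it is judged then, once.
The state is a dict: "time": time; "qpos": joint angles; "joint_velocities": joint speeds; "tau": joint torques, N m; "tcp_pos": TCP position; "orientation": TCP orientation; "ft_force": force on the tool from outside, world axes, zero at the start; "wrist_torque": the same for the moment, N m; "width": finger opening in m; "grip_force": force on a finger pad.
Only numpy, scipy, OpenCV 4.12 (cv2) and the standard library are available. Lean on these libraries where they do the work, as an engineer would, in place of code of your own. Each camera call takes 0.05 s, during which the arm holds its last target. There are 200 camera calls.

## Working session

There is one attempt and no reset: what is moved stays moved. The work goes in short steps, Python scripts to look and compute and a shell command to move; the robot and the scene stay as the last step left them, time stands still between calls to the robot, and variables do not carry over. Pictures are saved under pics/ and viewed, at most 11 in all, crops included, and the job is handed in when it is done.

```bash
ls; mkdir -p pics; python3 - <<'E'
from station import manip
import cv2,numpy as np
o=manip.get_obs();print({k:np.round(v,3).tolist() for k,v in o.items()})
for n in("top","side"):
    c=manip.camera(n);cv2.imwrite(f"pics/{n}0.png",c["color"][:,:,::-1]);print(n,c["fov_y"],c["cx"],c["cy"],c["eye"],np.round(c["rotation"],4).tolist())
E
```

```text
pics
shift.py
station.py
{'time': 0.0, 'qpos': [-1.379, 0.092, 1.232, 0.0, 1.82, -0.057], 'joint_velocities': [-0.003, 0.0, 0.002, 0.001, -0.001, 0.002], 'tau': [-0.0, -44.645, -40.644, 0.07, 0.029, -0.0], 'tcp_pos': [0.148, -0.581, 0.244], 'orientation': [[0.969, 0.246, -0.0], [0.246, -0.969, 0.002], [0.0, -0.002, -1.0]], 'ft_force': [-1.121, -0.72, -0.417], 'wrist_torque': [-0.001, 0.03, 0.011], 'grip_force': 0.0, 'width': 0.088}
top 52.93471784300956 314.74845565965563 206.10680352919948 [0.48886499 0.05990565 1.16486255] [[-0.0268, -0.998, 0.0577], [-0.9995, 0.0259, -0.017], [0.0155, -0.0581, -0.9982]]
side 55.23459004424981 315.6219155149236 197.92252889156717 [0.14730807 0.82632382 0.83242732] [[-0.8754, -0.3195, 0.3629], [-0.483, 0.5446, -0.6856], [0.0214, -0.7754, -0.6311]]
```

View pics/top0.png

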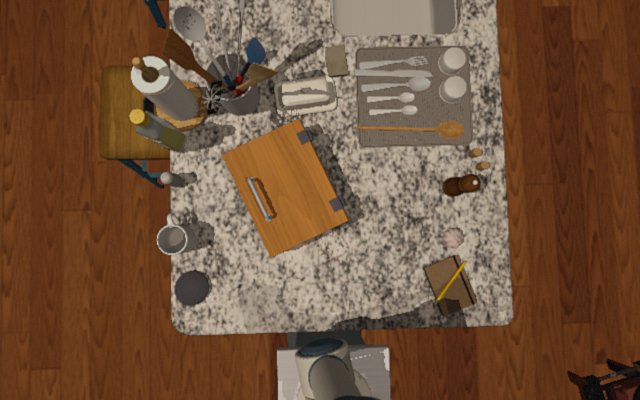

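View pics/side0.png

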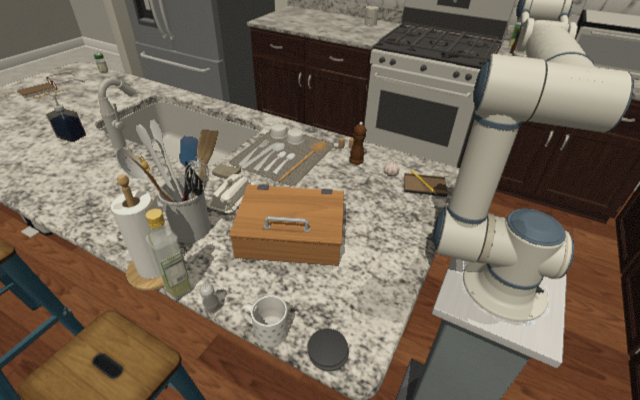

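Top view: the lid's corners lie near (222,153), (297,120), (348,215) and (273,256). The handle runs from (250,180) to (270,218), and the hinges are on the right edge. I'll measure these next.

```bash
cat > h.py <<'E'
from station import manip
import cv2,numpy as np
def ray(c,uv):
    f=200/np.tan(np.radians(c["fov_y"]/2))
    d=np.array([(uv[0]-c["cx"])/f,(uv[1]-c["cy"])/f,1.]);return np.array(c["eye"]),np.array(c["rotation"])@d
def onz(c,uv,z):
    e,d=ray(c,uv);return e+d*(z-e[2])/d[2]
def proj(c,p):
    f=200/np.tan(np.radians(c["fov_y"]/2))
    q=np.array(c["rotation"]).T@(np.array(p)-np.array(c["eye"]));return np.round([c["cx"]+f*q[0]/q[2],c["cy"]+f*q[1]/q[2]],1)
E
python3 - <<'E'
from h import *
c=manip.camera("top");im=c["color"];hsv=cv2.cvtColor(im,cv2.COLOR_RGB2HSV)
roi=np.zeros((400,640),np.uint8);roi[110:265,212:360]=1
print(hsv[200,300],hsv[240,262],hsv[190,232],hsv[150,225:240].tolist())
m=((hsv[...,0]>7)&(hsv[...,0]<20)&(hsv[...,1]>120)&(hsv[...,2]>90)).astype(np.uint8)*roi
m=cv2.morphologyEx(m,cv2.MORPH_OPEN,np.ones((5,5)))
ct=max(cv2.findContours(m,0,2)[0],key=cv2.contourArea)
ap=cv2.approxPolyDP(cv2.convexHull(ct),6,True)[:,0];print(ap.tolist())
P=np.array([onz(c,p,.102) for p in ap]);print(P.round(3),[np.linalg.norm(P[i]-P[i-1]).round(3) for i in range(len(P))])
W=np.array([onz(c,p[0],.102)[:2]*1000 for p in ct],np.float32);r=cv2.minAreaRect(W);print(r,cv2.boxPoints(r).round(0).tolist())
# handle: greyish within lid
h=((hsv[...,1]<90)).astype(np.uint8)*roi;hh=np.zeros_like(h);hh[172:226,240:282]=h[172:226,240:282]
k=max(cv2.findContours(hh,0,2)[0],key=cv2.contourArea);rr=cv2.minAreaRect(k);print("handle",rr,onz(c,rr[0],.135))
cv2.imwrite("pics/crop.png",cv2.resize(im[105:270,205:360,::-1],None,fx=4,fy=3.6))
E
```

```text
[ 15 185 163] [ 13 116 152] [ 17  46 190] [[16, 50, 153], [15, 51, 140], [15, 47, 120], [13, 64, 116], [13, 85, 135], [13, 119, 146], [15, 171, 148], [15, 190, 154], [15, 190, 154], [15, 189, 154], [15, 192, 157], [15, 185, 161], [15, 184, 159], [15, 182, 158], [15, 187, 154]]
[[300, 120], [346, 221], [270, 255], [223, 153]]
[[ 0.783  0.075  0.102]
 [ 0.509 -0.04   0.102]
 [ 0.425  0.163  0.102]
 [ 0.698  0.282  0.102]] [np.float64(0.224), np.float64(0.297), np.float64(0.219), np.float64(0.298)]
((603.5303955078125, 120.37640380859375), (306.8851318359375, 230.1715087890625), 24.31983757019043) [[416.0, 162.0], [511.0, -48.0], [791.0, 79.0], [696.0, 288.0]]
handle ((247.0, 210.5), (14.0, 29.0), 0.0) [0.54161335 0.21604876 0.135     ]
```

View pics/crop.png

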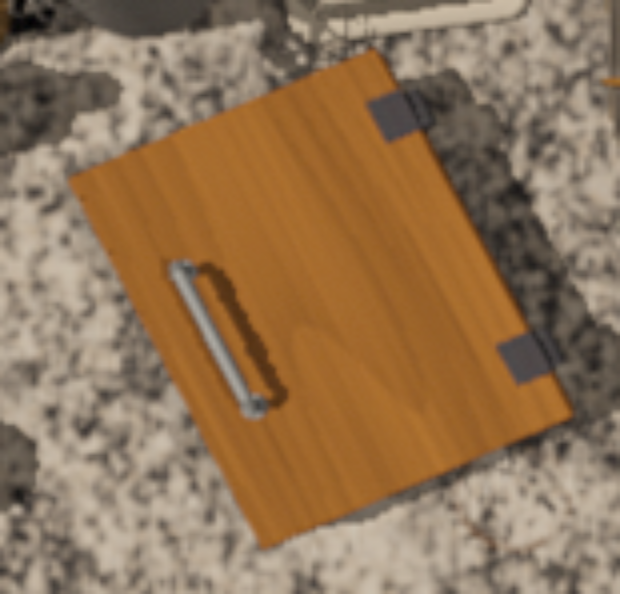

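The crop shows the bar ends at full-image pixels (250.5,179.4) and (268.8,218.3). The measured rectangle is 307x230, against 309x231 expected. I'll cross-check the model against both views and work out the targets.

```bash
cat >> h.py <<'E'
from scipy.spatial.transform import Rotation as Ro
a=np.radians(24.32-90);CX=np.array([np.cos(a),np.sin(a),0]);CY=np.array([-CX[1],CX[0],0]);UP=np.array([0,0,1.])
H=np.array([.6035,.1204,0])+.1155*CX+.09*UP
def ch(x,y,z): return H+CX*(x-.113)+CY*y+UP*(z-.09)
def lidpt(r,h,y,t): # r forward of axis, h above hinge level when shut
    return H-CX*(r*np.cos(t)-h*np.sin(t))+UP*(r*np.sin(t)+h*np.cos(t))+CY*y
def stay(r,t): return ch(-.092+r*np.cos(t),-.085,.064+r*np.sin(t))
RH=np.c_[CY,CX,-UP]
def RS(t): return np.c_[-CX,CY,-UP]@Ro.from_rotvec([0,-t,0]).as_matrix()
def delta(p,R,p0=None,R0=None): # p: grasp point target
    o=manip.get_obs()
    R0=o["orientation"] if R0 is None else R0;p0=o["tcp_pos"] if p0 is None else p0
    R0=np.array(R0);t=np.array(p)-.003*R[:,2]
    return np.r_[R0.T@(t-p0),Ro.from_matrix(R0.T@R).as_rotvec()].round(4)
E
python3 - <<'E'
from h import *
hd=lidpt(.19,.045,0,0);print("handle",hd,"stay",stay(.075,0),"chest",ch(0,0,0))
for n in("top","side"):
    c=manip.camera(n)
    print(n,"h",[proj(c,lidpt(.19,.045,y,0)) for y in(.049,0,-.049)],"corners",[proj(c,lidpt(r,.012,y,0)) for r in(0,.231) for y in(-.1545,.1545)])
    if n=="top": print(onz(c,(259.6,198.9),.135))
    else:
        im=c["color"];cv2.imwrite("pics/sidecrop.png",cv2.resize(im[170:280,220:360,::-1],None,fx=5,fy=5))
E
```

```text
handle [0.57281848 0.18828884 0.135     ] stay [0.52007137 0.0986075  0.064     ] chest [0.60452958 0.11812185 0.        ]
top h [array([249.5, 181. ]), array([257.6, 198.1]), array([265.9, 215.3])] corners [array([349.2, 220.3]), array([298.6, 116.6]), array([270.4, 258.6]), array([220.3, 153.6])]
[0.57056106 0.18330658 0.135     ]
side h [array([268.3, 217.9]), array([286.3, 219.2]), array([304.3, 220.4])] corners [array([344.2, 189.6]), array([246.4, 183.1]), array([342.3, 242.8]), array([227.5, 234.5])]
```

View pics/sidecrop.png

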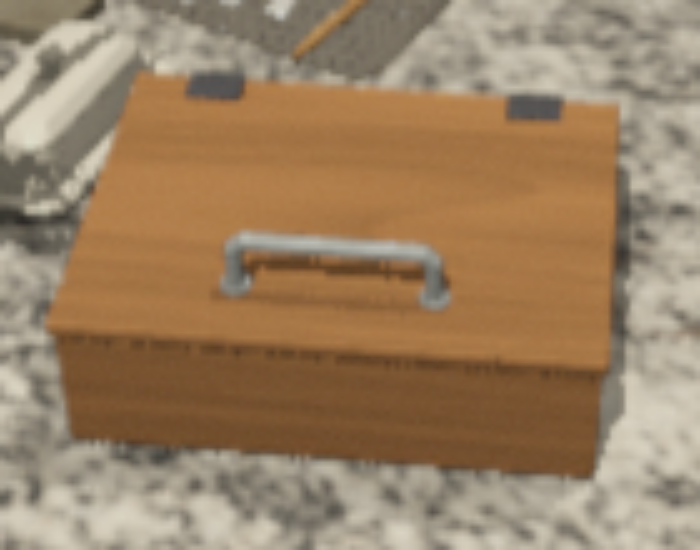

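The side view puts the handle's ends at (266.4,218) and (307.4,220.4), which matches the model to within 1 px. The corners agree to about 1.5 px, so I'll move above the handle.

```bash
python3 -c "
from h import *
print(delta(lidpt(.19,.045,0,0)+UP*.085,RH))"
```

```text
[ 6.015e-01 -6.413e-01  2.170e-02 -9.000e-04 -1.000e-04 -1.757e-01]
```

Units first: shifts go in shares of 0.75 m and turns go in shares of pi/2 rad. So -0.29 m / 0.75 = -0.3867, 0.272 m / 0.75 = 0.3627.

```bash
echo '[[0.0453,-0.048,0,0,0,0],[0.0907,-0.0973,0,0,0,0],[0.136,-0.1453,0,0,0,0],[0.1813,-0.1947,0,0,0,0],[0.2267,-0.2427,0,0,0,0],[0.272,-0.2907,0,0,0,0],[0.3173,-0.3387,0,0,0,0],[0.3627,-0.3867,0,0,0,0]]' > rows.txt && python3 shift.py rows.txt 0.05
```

```text
refused: ROWS must be a list of objects, one for each row. Nothing was moved.
```

The error is about the shape of the input: a list of objects, one for each row. Fixing that and sending the same move.

```bash
echo '[{"pos": [0.0453,-0.048,0]},{"pos": [0.0907,-0.0973,0]},{"pos": [0.136,-0.1453,0]},{"pos": [0.1813,-0.1947,0]},{"pos": [0.2267,-0.2427,0]},{"pos": [0.272,-0.2907,0]},{"pos": [0.3173,-0.3387,0]},{"pos": [0.3627,-0.3867,0]}]' > rows.txt && python3 shift.py rows.txt 0.05
echo '[{"pos": [0.0453,-0.048,0]},{"pos": [0.0907,-0.0973,0]},{"pos": [0.136,-0.1453,0]},{"pos": [0.1813,-0.1947,0]},{"pos": [0.2267,-0.2427,0]},{"pos": [0.272,-0.2907,0]},{"pos": [0.3173,-0.3387,0]},{"pos": [0.3627,-0.3867,0]}]' > rows.txt && python3 shift.py rows.txt
python3 -c "
from h import *
print(delta(lidpt(.19,.045,0,0)+UP*.085,RH),manip.get_obs()['qpos'])"
```

```text
time: 1.05
tcp_pos: [0.3404, -0.2317, 0.2448]
orientation: [[0.969, 0.246, 0.001], [0.246, -0.969, -0.001], [0.001, 0.001, -1.0]]
ft_force: [1.3, -1.4, -0.2]
width: 0.05
grip_force: 0.0
time: 1.85
tcp_pos: [0.5328, 0.1167, 0.2447]
orientation: [[0.969, 0.247, 0.0], [0.247, -0.969, -0.0], [0.0, 0.0, -1.0]]
ft_force: [0.8, 0.1, 1.0]
width: 0.05
grip_force: 0.0
[ 0.0565 -0.0595  0.0217  0.0002 -0.0004 -0.1753] [ 1.53371767e-01 -5.64953975e-02  1.37990086e+00 -1.77077276e-04
  1.81776023e+00  1.47492896e+00]
```

To row units: -0.0595 m / 0.75 = -0.0793, 0.0565 m / 0.75 = 0.0753, -0.1753 rad / 1.5708 = -0.1116.

```bash
echo '[{"pos": [0.0373,-0.04,0.0133],"turn_vec": [0,0,-0.0637]},{"pos": [0.0753,-0.0793,0.0289],"turn_vec": [0,0,-0.1116]},{"pos": [0.0753,-0.0793,0.0289],"turn_vec": [0,0,-0.1116]}]' > rows.txt && python3 shift.py rows.txt 0.03 
python3 - <<'E'
from h import *
o=manip.get_obs();c=manip.camera("wrist");T=np.array(c["tool_from_camera"])
print(delta(lidpt(.19,.045,0,0)+UP*.085,RH))
R=np.array(o["orientation"]);c["rotation"]=R@T[:3,:3];c["eye"]=np.array(o["tcp_pos"])+R@T[:3,3]
print([proj(c,lidpt(.19,.045,y,0)) for y in(.049,0,-.049)])
cv2.imwrite("pics/w1.png",c["color"][:,:,::-1])
E
```

```text
time: 2.15
tcp_pos: [0.5724, 0.19, 0.2182]
orientation: [[0.909, 0.417, -0.006], [0.417, -0.909, -0.0], [-0.006, -0.002, -1.0]]
ft_force: [-0.6, -0.5, -1.3]
width: 0.0314
grip_force: 0.0
[ 0.0008  0.     -0.0031 -0.0009  0.0049  0.0026]
[array([319.4, 155.4]), array([318.9, 220.3]), array([318.4, 278. ])]
```

View pics/w1.png

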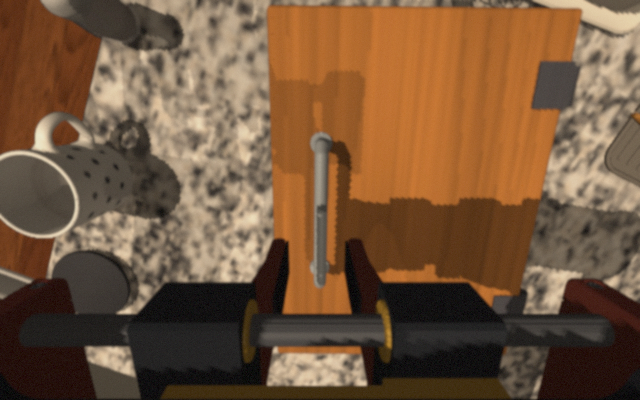

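The wrist view shows the bar at column 320, centred between the fingers and ending near rows 143 and 278, as predicted. I'll descend and grip.

To row units: 0.083 m / 0.75 = 0.1107, 0.04 m / 0.75 = 0.0533.

```bash
echo '[{"pos": [0,0,0.0533]},{"pos": [0,0,0.1107]},{"pos": [0,0,0.1107]}]' > rows.txt && python3 shift.py rows.txt 0.03
echo '[{},{},{},{}]' > rows.txt && python3 shift.py rows.txt 0.0 45
python3 - <<'E'
from h import *
o=manip.get_obs();p0=o["tcp_pos"];R0=o["orientation"]
print(delta(lidpt(.19,.045,0,0),RH))
for k in range(1,35):
    t=k*.045; g=min(1.45,t); print(g,delta(lidpt(.19,.045,0,g),RH,lidpt(.19,.045,0,0)-.003*RH[:,2],RH)[1:3])
E
```

```text
time: 2.5
tcp_pos: [0.5689, 0.1843, 0.1333]
orientation: [[0.912, 0.41, -0.011], [0.41, -0.912, -0.003], [-0.011, -0.002, -1.0]]
ft_force: [0.5, -0.7, -0.8]
width: 0.0301
grip_force: 0.0
time: 2.9
tcp_pos: [0.573, 0.1877, 0.1439]
orientation: [[0.911, 0.412, 0.004], [0.412, -0.911, 0.004], [0.005, -0.002, -1.0]]
ft_force: [-3.0, 4.3, 3.5]
width: 0.0088
grip_force: 45.0
[ 0.0001 -0.0006  0.0059 -0.0018 -0.0054  0.0005]
0.045 [ 0.0022 -0.0085]
0.09 [ 0.0048 -0.0169]
0.135 [ 0.0078 -0.0252]
0.18 [ 0.0111 -0.0333]
0.22499999999999998 [ 0.0148 -0.0413]
0.27 [ 0.0189 -0.049 ]
0.315 [ 0.0233 -0.0567]
0.36 [ 0.028 -0.064]
0.40499999999999997 [ 0.0331 -0.0712]
0.44999999999999996 [ 0.0385 -0.0782]
0.495 [ 0.0442 -0.0849]
0.54 [ 0.0502 -0.0913]
0.585 [ 0.0564 -0.0974]
0.63 [ 0.063  -0.1033]
0.6749999999999999 [ 0.0698 -0.1089]
0.72 [ 0.0768 -0.1141]
0.765 [ 0.0841 -0.119 ]
0.8099999999999999 [ 0.0916 -0.1236]
0.855 [ 0.0993 -0.1279]
0.8999999999999999 [ 0.1071 -0.1318]
0.945 [ 0.1152 -0.1354]
0.99 [ 0.1234 -0.1385]
1.035 [ 0.1317 -0.1413]
1.08 [ 0.1401 -0.1438]
1.125 [ 0.1487 -0.1458]
1.17 [ 0.1573 -0.1475]
1.2149999999999999 [ 0.166  -0.1488]
1.26 [ 0.1747 -0.1497]
1.305 [ 0.1835 -0.1501]
1.3499999999999999 [ 0.1923 -0.1502]
1.395 [ 0.2011 -0.1499]
1.44 [ 0.2098 -0.1492]
1.45 [ 0.2118 -0.149 ]
1.45 [ 0.2118 -0.149 ]
```

To row units: -0.064 m / 0.75 = -0.0853, -0.057 m / 0.75 = -0.076.

```bash
echo '[{"pos": [0,0.0027,-0.0113]},{"pos": [0,0.0067,-0.0227]},{"pos": [0,0.0107,-0.0333]},{"pos": [0,0.0147,-0.044]},{"pos": [0,0.02,-0.0547]},{"pos": [0,0.0253,-0.0653]},{"pos": [0,0.0307,-0.076]},{"pos": [0,0.0373,-0.0853]}]' > rows.txt && python3 shift.py rows.txt
echo '[{"pos": [0,0.0067,-0.0093]},{"pos": [0,0.0133,-0.0187]},{"pos": [0,0.0213,-0.028]},{"pos": [0,0.0293,-0.036]},{"pos": [0,0.0373,-0.044]},{"pos": [0,0.0467,-0.052]},{"pos": [0,0.056,-0.06]},{"pos": [0,0.0653,-0.0667]}]' > rows.txt && python3 shift.py rows.txt
python3 - <<'E'
from h import *
print(delta(lidpt(.19,.045,0,.72),RH), manip.get_obs()["ft_force"])
E
```

```text
time: 3.7
tcp_pos: [0.5828, 0.1654, 0.2035]
orientation: [[0.909, 0.416, -0.003], [0.416, -0.909, 0.008], [0.001, -0.009, -1.0]]
ft_force: [-1.2, 17.6, -8.5]
width: 0.0089
grip_force: 45.0
time: 4.5
tcp_pos: [0.6021, 0.1225, 0.2568]
orientation: [[0.908, 0.419, -0.001], [0.419, -0.908, 0.012], [0.004, -0.011, -1.0]]
ft_force: [-8.8, 20.4, 3.4]
width: 0.0088
grip_force: 45.0
[ 0.0003  0.0049  0.0046 -0.011  -0.0037  0.0079] [-8.78949002 20.4345917   3.3622589 ]
```

To row units: 0.063 m / 0.75 = 0.084, 0.055 m / 0.75 = 0.0733.

```bash
echo '[{"pos": [0,0.0093,-0.0067]},{"pos": [0,0.02,-0.0133]},{"pos": [0,0.03,-0.0187]},{"pos": [0,0.04,-0.024]},{"pos": [0,0.0507,-0.028]},{"pos": [0,0.0613,-0.032]},{"pos": [0,0.0733,-0.036]},{"pos": [0,0.084,-0.04]}]' > rows.txt && python3 shift.py rows.txt
echo '[{"pos": [0,0.0113,-0.0027]},{"pos": [0,0.0227,-0.0047]},{"pos": [0,0.0347,-0.0067]},{"pos": [0,0.0467,-0.008]},{"pos": [0,0.0573,-0.0087]},{"pos": [0,0.0693,-0.0087]},{"pos": [0,0.08,-0.008]},{"pos": [0,0.0893,-0.008]}]' > rows.txt && python3 shift.py rows.txt
python3 - <<'E'
from h import *
o=manip.get_obs();print(o["ft_force"])
for t in(1.3,1.35,1.4,1.43): print(t,delta(lidpt(.19,.045,0,t),RH))
E
```

```text
time: 5.3
tcp_pos: [0.6282, 0.0644, 0.2908]
orientation: [[0.908, 0.419, 0.004], [0.419, -0.908, 0.01], [0.008, -0.007, -1.0]]
ft_force: [-9.5, 18.5, 10.3]
width: 0.009
grip_force: 45.0
time: 6.1
tcp_pos: [0.6568, 0.0006, 0.2978]
orientation: [[0.91, 0.415, 0.008], [0.415, -0.91, 0.005], [0.009, -0.001, -1.0]]
ft_force: [-6.1, 9.9, 13.1]
width: 0.0086
grip_force: 45.0
[-6.13226085  9.8757302  13.05235475]
1.3 [ 0.0008 -0.0231  0.0097 -0.0009 -0.0092  0.004 ]
1.35 [ 0.0008 -0.0133  0.0095 -0.0009 -0.0092  0.004 ]
1.4 [ 0.0007 -0.0036  0.0099 -0.0009 -0.0092  0.004 ]
1.43 [ 0.0007  0.0023  0.0103 -0.0009 -0.0092  0.004 ]
```

```bash
python3 - <<'E'
from h import *
c=manip.camera("top")
print([proj(c,stay(r,0)) for r in(0,.075,.165)])
cv2.imwrite("pics/t2.png",cv2.resize(c["color"][105:270,205:360,::-1],None,fx=4,fy=3.6))
c=manip.camera("side");print([proj(c,stay(r,0)) for r in(0,.075,.165)],[proj(c,lidpt(.19,.045,0,t)) for t in(1.35,1.43)])
cv2.imwrite("pics/s2.png",cv2.resize(c["color"][110:280,210:370,::-1],None,fx=4,fy=3.5))
E
```

```text
[array([269.3, 230.4]), array([294.1, 218.5]), array([323.6, 204.2])]
[array([316.6, 243.9]), array([318.6, 225.4]), array([320.7, 205.6])] [array([294.3, 134.6]), array([294.9, 132.1])]
```

View pics/t2.png

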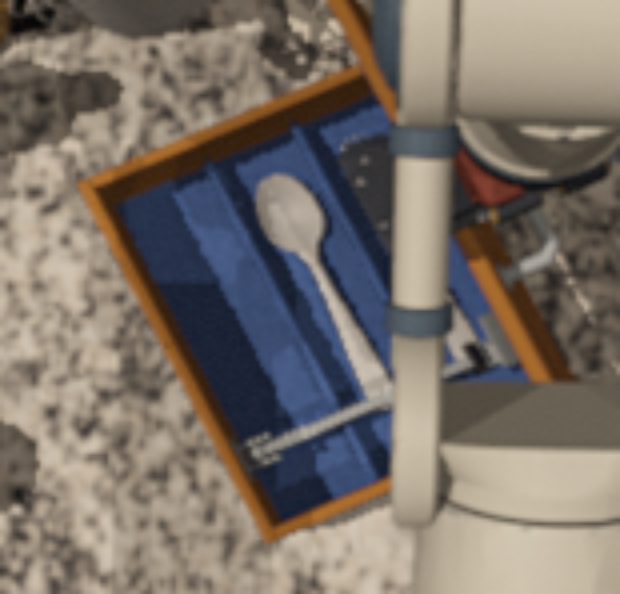

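View pics/s2.png

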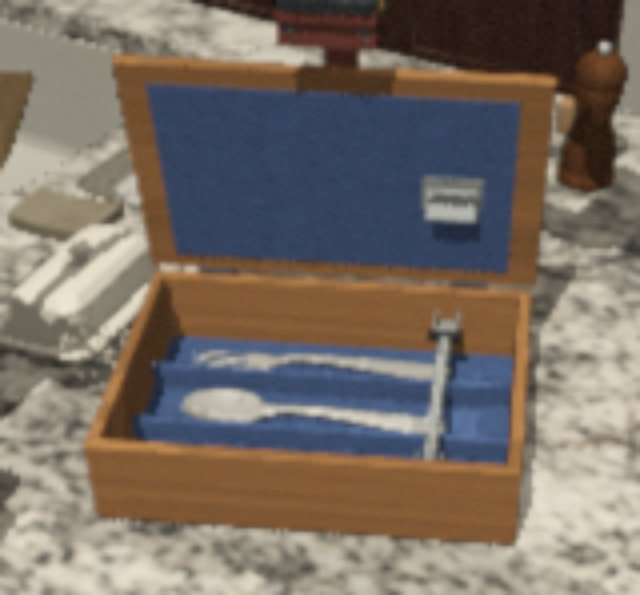

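The side view shows the lid almost at its stop and the catch under it. The stay lies level from the front wall, with its roller at crop (445,330), or full (321,204) against a predicted (320.7,205.6). In the top view the stay's line matches within 1 px, so I'll release the handle and rise.

To row units: 0.003 m / 0.75 = 0.004.

```bash
echo '[{"pos": [0,0.004,0]},{"pos": [0,0.004,0]}]' > rows.txt && python3 shift.py rows.txt 0.026
echo '[{"pos": [0,0,-0.0533]},{"pos": [0,0,-0.1067]},{"pos": [0,-0.0267,-0.1133]}]' > rows.txt && python3 shift.py rows.txt 0.026
python3 - <<'E'
from h import *
o=manip.get_obs();print(o["qpos"].round(2) if hasattr(o["qpos"],"round") else o["qpos"])
print(np.round(manip.camera("wrist")["tool_from_camera"],3).tolist())
print(delta(stay(.075,0)+UP*.20,RS(0)))
E
```

```text
time: 6.4
tcp_pos: [0.659, -0.0053, 0.2933]
orientation: [[0.911, 0.411, 0.005], [0.411, -0.911, -0.0], [0.004, 0.002, -1.0]]
ft_force: [-0.3, -0.5, 0.0]
width: 0.0214
grip_force: 0.0
time: 6.7
tcp_pos: [0.651, 0.0111, 0.3815]
orientation: [[0.913, 0.408, 0.01], [0.408, -0.913, -0.001], [0.008, 0.005, -1.0]]
ft_force: [1.0, 0.7, 0.9]
width: 0.0261
grip_force: 0.0
[-0.03  0.32  0.73 -0.    2.09  1.12]
[[-0.001, -0.959, -0.282, 0.077], [1.0, -0.001, -0.0, 0.0], [0.0, -0.282, 0.959, -0.141], [0.0, 0.0, 0.0, 1.0]]
[-0.0848 -0.1299  0.1127  0.0086 -0.0041 -1.5706]
```

To row units: -0.13 m / 0.75 = -0.1733, 0.112 m / 0.75 = 0.1493, -1.2 rad / 1.5708 = -0.7639.

```bash
echo '[{"pos": [-0.028,-0.044,0],"turn_vec": [0,0,-0.0955]},{"pos": [-0.056,-0.0867,0],"turn_vec": [0,0,-0.191]},{"pos": [-0.0853,-0.1307,0],"turn_vec": [0,0,-0.2865]},{"pos": [-0.1133,-0.1733,0],"turn_vec": [0,0,-0.382]},{"pos": [-0.1133,-0.1733,0.04],"turn_vec": [0,0,-0.4775]},{"pos": [-0.1133,-0.1733,0.08],"turn_vec": [0,0,-0.573]},{"pos": [-0.1133,-0.1733,0.12],"turn_vec": [0,0,-0.6685]},{"pos": [-0.1133,-0.1733,0.1493],"turn_vec": [0,0,-0.7639]}]' > rows.txt && python3 shift.py rows.txt 0.04
python3 - <<'E'
from h import *
print(delta(stay(.075,0)+UP*.08,RS(0)),delta(stay(.075,0)+UP*.001,RS(0)))
E
```

```text
time: 7.55
tcp_pos: [0.5184, 0.0966, 0.2593]
orientation: [[-0.06, 0.998, -0.003], [0.998, 0.06, -0.001], [-0.001, -0.003, -1.0]]
ft_force: [-0.4, 0.4, 0.9]
width: 0.0402
grip_force: 0.0
[ 2.000e-03  2.200e-03  1.123e-01 -3.300e-03 -1.000e-04 -3.645e-01] [ 2.000e-03  2.400e-03  1.913e-01 -3.300e-03 -1.000e-04 -3.645e-01]
```

To row units: 0.19 m / 0.75 = 0.2533, 0.04 m / 0.75 = 0.0533, -0.3645 rad / 1.5708 = -0.232.

```bash
echo '[{"pos": [0.0013,0.0013,0.0533],"turn_vec": [0,0,-0.0955]},{"pos": [0.0027,0.0027,0.1067],"turn_vec": [0,0,-0.191]},{"pos": [0.0027,0.0027,0.16],"turn_vec": [0,0,-0.232]},{"pos": [0.0027,0.0027,0.2133],"turn_vec": [0,0,-0.232]},{"pos": [0.0027,0.0027,0.2533],"turn_vec": [0,0,-0.232]},{"pos": [0.0027,0.0027,0.2533],"turn_vec": [0,0,-0.232]}]' > rows.txt && python3 shift.py rows.txt 0.04
echo '[{},{},{}]' > rows.txt && python3 shift.py rows.txt 0.0 20
python3 - <<'E'
from h import *
print(delta(stay(.075,0),RS(0)))
c=manip.camera("side")
cv2.imwrite("pics/s3.png",cv2.resize(c["color"][110:280,210:370,::-1],None,fx=4,fy=3.5))
p0=stay(.075,0)-.003*RS(0)[:,2]
for k in range(1,9):
    t=.7*k/7;f=.55*min(k,7)/7;print(round(t,2),delta(stay(.075,t),RS(f),p0,RS(0)))
E
```

```text
time: 8.15
tcp_pos: [0.518, 0.0982, 0.067]
orientation: [[-0.406, 0.914, -0.009], [0.914, 0.406, -0.001], [0.002, -0.009, -1.0]]
ft_force: [-0.9, -0.3, -0.5]
width: 0.0402
grip_force: 0.0
time: 8.45
tcp_pos: [0.5224, 0.0987, 0.0751]
orientation: [[-0.406, 0.914, 0.003], [0.914, 0.406, 0.0], [-0.001, 0.003, -1.0]]
ft_force: [-0.4, -0.1, 0.2]
width: 0.0197
grip_force: 0.0
[ 0.0009 -0.0022  0.0081  0.0032  0.001  -0.0067]
0.1 [ 0.0006  0.     -0.0075  0.     -0.0786  0.    ]
0.2 [ 0.002   0.     -0.0149  0.     -0.1571  0.    ]
0.3 [ 0.0041 -0.     -0.0221  0.     -0.2357 -0.    ]
0.4 [ 0.0068  0.     -0.0291 -0.     -0.3143 -0.    ]
0.5 [ 0.0103  0.     -0.0357 -0.     -0.3929  0.    ]
0.6 [ 0.0145  0.     -0.042   0.     -0.4714  0.    ]
0.7 [ 0.0192 -0.     -0.0479 -0.     -0.55    0.    ]
0.8 [ 0.0243  0.     -0.0534 -0.     -0.55    0.    ]
```

View pics/s3.png

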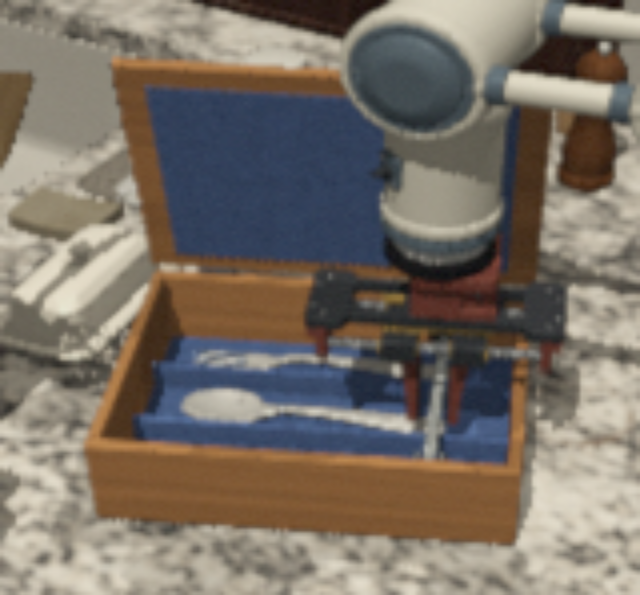

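The fingers straddle the stay but are still closing, and they stand 8 mm too high. I'll correct the height and close.

To row units: 0.0075 m / 0.75 = 0.01, -0.002 m / 0.75 = -0.0027.

```bash
echo '[{"pos": [0.0013,-0.0027,0.01]},{"pos": [0.0013,-0.0027,0.01]},{"pos": [0.0013,-0.0027,0.01]},{"pos": [0.0013,-0.0027,0.01]}]' > rows.txt && python3 shift.py rows.txt 0.0 20
python3 - <<'E'
from h import *
print(delta(stay(.075,0),RS(0)))
E
```

```text
time: 8.9
tcp_pos: [0.5204, 0.0988, 0.0673]
orientation: [[-0.406, 0.914, 0.004], [0.914, 0.406, 0.0], [-0.001, 0.004, -1.0]]
ft_force: [0.4, -1.5, 5.9]
width: 0.0079
grip_force: 20.0
[-0.     -0.0004  0.0003  0.004   0.0014 -0.0066]
```

To row units: -0.0479 m / 0.75 = -0.0639, -0.042 m / 0.75 = -0.056, -0.55 rad / 1.5708 = -0.3501.

```bash
echo '[{"pos": [0.0008,0,-0.01],"turn_vec": [0,-0.0503,0]},{"pos": [0.0027,0,-0.02],"turn_vec": [0,-0.0999,0]},{"pos": [0.0053,0,-0.0293],"turn_vec": [0,-0.1502,0]},{"pos": [0.0093,0,-0.0387],"turn_vec": [0,-0.1999,0]},{"pos": [0.0137,0,-0.0476],"turn_vec": [0,-0.2502,0]},{"pos": [0.0193,0,-0.056],"turn_vec": [0,-0.2998,0]},{"pos": [0.0256,0,-0.0639],"turn_vec": [0,-0.3501,0]},{"pos": [0.0256,0,-0.0639],"turn_vec": [0,-0.3501,0]}]' > rows.txt && python3 shift.py rows.txt
echo '[{},{},{}]' > rows.txt && python3 shift.py rows.txt
python3 - <<'E'
from h import *
o=manip.get_obs();g=np.array(o["tcp_pos"])+.003*np.array(o["orientation"])[:,2]-ch(-.092,-.085,.064)
print("angle",np.arctan2(g[2],g@CX),"r",np.hypot(g[2],g@CX),"y",g@CY)
print(delta(stay(.075,.7),RS(.55)))
c=manip.camera("side")
print([proj(c,stay(.165,t)) for t in(.6,.7,.8)],[(t,proj(c,lidpt(.231,.001,-.1545,t))) for t in(1.2,1.3,1.4)])
cv2.imwrite("pics/s4.png",cv2.resize(c["color"][100:270,210:370,::-1],None,fx=4,fy=3.5))
E
```

```text
time: 9.7
tcp_pos: [0.5122, 0.1169, 0.1144]
orientation: [[-0.346, 0.913, 0.217], [0.776, 0.409, -0.48], [-0.527, 0.002, -0.85]]
ft_force: [5.0, -3.3, 1.8]
width: 0.0077
grip_force: 20.0
time: 10.0
tcp_pos: [0.5124, 0.1165, 0.1139]
orientation: [[-0.345, 0.914, 0.215], [0.78, 0.407, -0.476], [-0.522, 0.003, -0.853]]
ft_force: [4.8, 1.0, -0.1]
width: 0.0081
grip_force: 20.0
angle 0.6919590968658452 r 0.07421317108423058 y 0.00037097673041154924
[-0.0007 -0.0004 -0.0007 -0.0005 -0.0005 -0.0063]
[array([321. , 187.5]), array([320.9, 186. ]), array([320.8, 185. ])] [(1.2, array([348.9, 147.5])), (1.3, array([349.2, 140.8])), (1.4, array([349.4, 134.9]))]
```

View pics/s4.png

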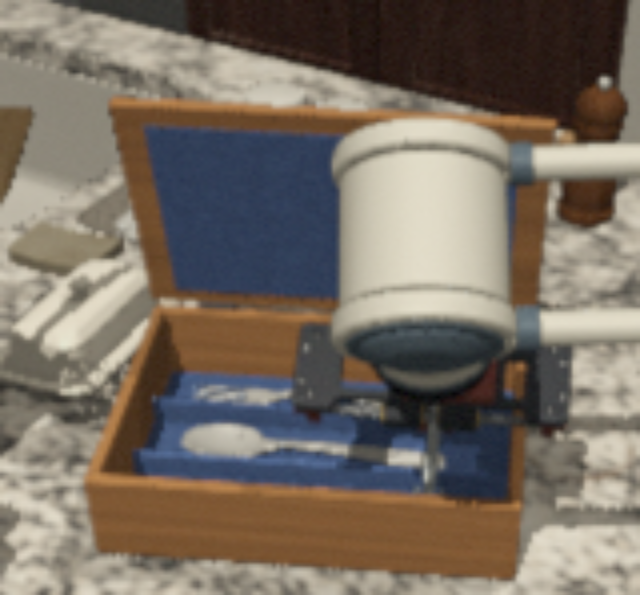

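The stay is held at about 0.69 rad and the lid is still high, with its edge at full (348,135). I'll wait for it to sink, watching the force.

```bash
Z='x'; for i in 1 2 3 4 5; do echo '[{},{},{},{},{},{},{},{}]' > rows.txt && python3 shift.py rows.txt | grep -E "time|ft|tcp"; done
python3 - <<'E'
from h import *
c=manip.camera("side")
for r,h,y in((.231,.012,.1545),(.231,.001,.1545)): print([(t,proj(c,lidpt(r,h,y,t)).tolist()) for t in(.8,.87,.95,1.05,1.15,1.25)])
cv2.imwrite("pics/s5.png",c["color"][:,:,::-1])
im=c["color"];hsv=cv2.cvtColor(im,cv2.COLOR_RGB2HSV)
for u in(245,250,255): print(u,[v for v in range(110,240) if 7<hsv[v,u,0]<20 and hsv[v,u,1]>120][:6],[v for v in range(110,240) if 100<hsv[v,u,0]<130 and hsv[v,u,1]>100][:3])
E
```

```text
time: 10.85
tcp_pos: [0.5124, 0.1165, 0.1139]
ft_force: [4.5, 0.5, 0.2]
time: 11.65
tcp_pos: [0.5124, 0.1164, 0.1138]
ft_force: [5.8, 0.2, 0.5]
time: 12.45
tcp_pos: [0.5124, 0.1165, 0.1138]
ft_force: [4.9, 1.4, 0.2]
time: 13.25
tcp_pos: [0.5124, 0.1165, 0.1138]
ft_force: [4.9, 1.0, 0.0]
time: 14.05
tcp_pos: [0.5124, 0.1165, 0.1139]
ft_force: [5.2, 0.5, 1.1]
[(0.8, [227.5, 168.2]), (0.87, [228.3, 162.2]), (0.95, [229.3, 155.6]), (1.05, [230.7, 147.8]), (1.15, [232.3, 140.5]), (1.25, [234.0, 134.0])]
[(0.8, [227.1, 172.4]), (0.87, [227.8, 166.3]), (0.95, [228.7, 159.5]), (1.05, [230.1, 151.5]), (1.15, [231.6, 143.9]), (1.25, [233.2, 137.1])]
245 [133, 134, 135, 136, 137, 138] [229, 230, 231]
250 [134, 135, 136, 137, 138, 139] [142, 143, 144]
255 [134, 135, 136, 137, 138, 139] [142, 143, 144]
```

```bash
cat > lid.py <<'E'
from h import *
from scipy.optimize import brentq
c=manip.camera("side");hsv=cv2.cvtColor(c["color"],cv2.COLOR_RGB2HSV)
for u in(250,260,270):
    m=(hsv[...,0]>7)&(hsv[...,0]<20)&(hsv[...,1]>120)
    v=[v for v in range(115,230) if m[v:v+4,u].all()][0]
    def f(t):
        ys=[proj(c,lidpt(.231,.012,y,t)) for y in(.1545,-.1545)];return np.interp(u,[ys[0][0],ys[1][0]],[ys[0][1],ys[1][1]])-v
    print("lid",u,v,round(brentq(f,.5,1.45),3))
E
python3 lid.py
for i in 1 2 3 4 5 6 7; do echo '[{},{},{},{},{},{},{},{}]' > rows.txt && python3 shift.py rows.txt | grep -E "time|ft"; done
python3 lid.py
```

```text
lid 250 134 1.265
lid 260 134 1.275
lid 270 135 1.269
time: 14.95
ft_force: [4.8, 0.6, 1.2]
time: 15.75
ft_force: [4.9, 0.5, 1.5]
time: 16.55
ft_force: [5.5, 1.3, -0.0]
time: 17.35
ft_force: [4.6, 0.3, 0.7]
time: 18.15
ft_force: [5.1, 0.3, 0.4]
time: 18.95
ft_force: [5.1, 0.4, 0.0]
time: 19.75
ft_force: [6.1, 0.4, 0.1]
lid 250 148 1.062
lid 260 149 1.057
lid 270 149 1.065
```

```bash
for i in 1 2 3 4 5 6; do echo '[{},{},{},{},{},{},{},{}]' > rows.txt && python3 shift.py rows.txt | grep -E "time|ft"; done
python3 lid.py
```

```text
time: 20.6
ft_force: [5.1, 0.2, 0.3]
time: 21.4
ft_force: [5.4, 1.3, 0.3]
time: 22.2
ft_force: [4.9, -0.1, 0.9]
time: 23.0
ft_force: [4.8, 1.9, 1.7]
time: 23.8
ft_force: [4.7, 0.8, 1.9]
time: 24.6
ft_force: [3.6, 1.5, 1.5]
lid 250 163 0.877
lid 260 163 0.884
lid 270 164 0.88
```

```bash
for i in 1 2 3; do echo '[{},{},{},{},{},{},{},{}]' > rows.txt && python3 shift.py rows.txt | grep -E "time|ft|tcp"; done
python3 lid.py; python3 -c "
from h import *
c=manip.camera('side');cv2.imwrite('pics/s6.png',cv2.resize(c['color'][120:290,210:370,::-1],None,fx=4,fy=3.5))"
```

```text
time: 25.45
tcp_pos: [0.5123, 0.1166, 0.114]
ft_force: [3.8, 2.2, 1.4]
time: 26.25
tcp_pos: [0.5124, 0.1166, 0.114]
ft_force: [4.4, 0.9, 1.3]
time: 27.05
tcp_pos: [0.5123, 0.1166, 0.114]
ft_force: [4.6, 2.5, 1.4]
lid 250 163 0.877
lid 260 163 0.884
lid 270 164 0.88
```

View pics/s6.png

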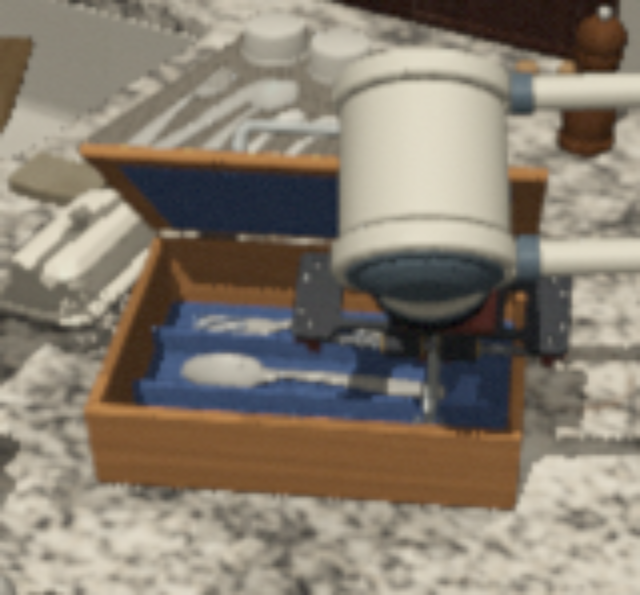

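The lid has stopped at about 0.88 rad, inside the 0.84–0.92 window, so the roller should be in the catch. I'll open the fingers and check that it holds.

```bash
echo '[{},{},{},{},{},{}]' > rows.txt && python3 shift.py rows.txt 0.04
python3 lid.py
```

```text
time: 27.75
tcp_pos: [0.5113, 0.1162, 0.1132]
orientation: [[-0.346, 0.914, 0.212], [0.779, 0.406, -0.478], [-0.523, -0.0, -0.853]]
ft_force: [-0.3, 0.3, -1.0]
width: 0.04
grip_force: 0.0
lid 250 165 0.853
lid 260 165 0.861
lid 270 166 0.857
```

Units first: shifts go in shares of 0.75 m and turns go in shares of pi/2 rad. So -0.23 m / 0.75 = -0.3067, -0.2 m / 0.75 = -0.2667.

```bash
echo '[{"pos": [0,0,-0.0267]},{"pos": [0,0,-0.0667]},{"pos": [0,0,-0.12]},{"pos": [0,0,-0.1733]},{"pos": [0,0,-0.2267]},{"pos": [0.04,-0.04,-0.2667]},{"pos": [0.04,-0.0933,-0.3067]},{"pos": [0.04,-0.0933,-0.3067]}]' > rows.txt && python3 shift.py rows.txt
python3 lid.py; python3 -c "
from h import *
c=manip.camera('side');print(proj(c,lidpt(.112,-.009,-.085,.87)),proj(c,stay(.165,.7)));cv2.imwrite('pics/s7.png',cv2.resize(c['color'][120:290,210:370,::-1],None,fx=4,fy=3.5))"
```

```text
time: 28.6
tcp_pos: [0.3859, 0.2223, 0.298]
orientation: [[-0.346, 0.913, 0.217], [0.781, 0.408, -0.473], [-0.52, 0.005, -0.854]]
ft_force: [0.3, 0.9, 0.7]
width: 0.0399
grip_force: 0.0
lid 250 165 0.853
lid 260 165 0.861
lid 270 166 0.857
[320.9 186.2] [320.9 186. ]
```

View pics/s7.png

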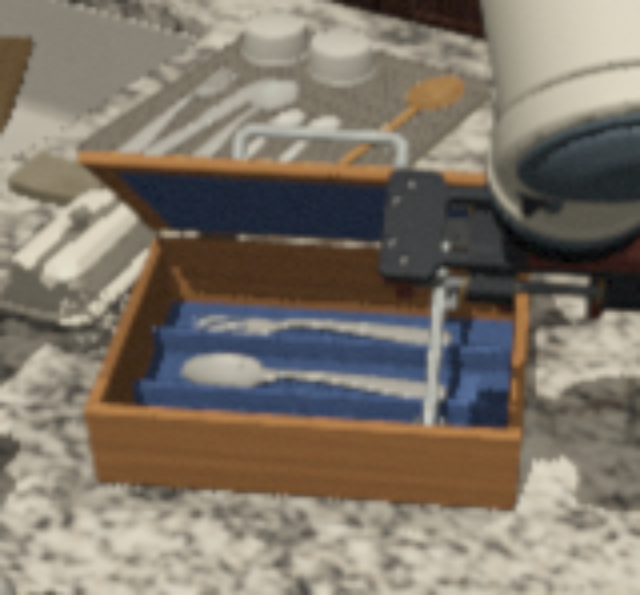

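The stay is standing, fork and spoon are unmoved, and the arm is clear; the gripper hides the catch at crop (443,230). I'll check once more over time that the lid is steady, then hand in.

To row units: -0.03 m / 0.75 = -0.04, -0.02 m / 0.75 = -0.0267.

```bash
echo '[{"pos": [0,0,-0.0267]},{"pos": [0,0,-0.04]},{"pos": [0,0,-0.04]},{"pos": [0,0,-0.04]},{"pos": [0,0,-0.04]},{"pos": [0,0,-0.04]},{"pos": [0,0,-0.04]},{"pos": [0,0,-0.04]}]' > rows.txt && python3 shift.py rows.txt | grep -E "time|ft"
for i in 1 2; do echo '[{},{},{},{},{},{},{},{}]' > rows.txt && python3 shift.py rows.txt | grep -E "time|ft"; done
python3 lid.py && python3 -c "
from station import manip
print(manip.finish_job())"
```

```text
time: 29.5
ft_force: [-0.9, 0.8, -0.2]
time: 30.3
ft_force: [0.3, -0.4, 0.1]
time: 31.1
ft_force: [-0.5, -0.6, 0.1]
lid 250 165 0.853
lid 260 165 0.861
lid 270 166 0.857
the job is handed in; nothing more can be done
None
```

The chest is open with its lid propped on the stay, steady at about 0.86 rad (measured by camera, inside the 0.84–0.92 window) for 3 s with the robot clear; the roller in the catch was hidden from view, and I handed the job in at 31 s.

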